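# Switch the flow selector to the large beaker's outlet

### The job

The lever of the flow selector is parked in the middle near slot of its gate; each of the four corner slots serves the spout at the same corner of the box. With the fingertips, gently push the ball-topped lever out of the park slot, across, and fully home into the slot whose spout stands over the large beaker, without entering any other corner slot. Only push it, do not grip it, and leave the beakers standing where they are; finish clear of everything.

Things in the scene. Friction and masses are not known exactly. Their poses are not given: they have to be found in the camera images.
- selector: the flow selector, a white box 160 (x) x 150 (y) x 100 mm high fixed to the worktop, with an aluminium gate plate in the middle of its top, plate surface 110 mm above the worktop. Origin: centre of its underside, on the worktop. Its x axis points to its far side (roughly away from the robot; it stands turned by up to 0.35 rad), y to its left, z up. 'Near', 'far', 'left' and 'right' are meant along these axes.
- gate_centre (a point): centre of the gate, on top of the plate, straight above the lever's pivot (pivot 55 mm below this point). The gate is a cross passage along the selector's y with five slots off it: two working slots on the left (near and far), two on the right (near and far), and between the two near ones the middle near slot, the park slot. There is no slot at the middle of the far side. The slot walls stop the steel stem (8 mm diameter), so the lever cannot cut corners.
- lever_ball (a point): centre of the black ball, 30 mm diameter, on top of the lever, 110 mm from the pivot. Upright it is 165 mm above the worktop, fully leaning in a corner slot about 151 mm. The lever's stem stays wherever it is left (friction only, about 1.1 N at the ball, no spring); it cannot be pulled out. Slot walls and end stops are rigid: push slowly and stop at about 10 N; over 30 N on the lever, or a grip on it, counts as forced.
- lever_side (a joint): sideways lean of the lever in rad, 0 = middle, + = leaning to the selector's left (+y), stops at -0.36 and +0.36, where it lines up with the right and left working slots (ball about 39 mm off centre). It enters these slots only beyond about 0.32.
- lever_depth (a joint): fore-and-aft lean of the lever in rad, + = leaning to the far side (+x of the selector), 0 = in the cross passage (play about 0.035 each way). -0.36 = fully home in a near slot, +0.36 = fully home in a far slot (ball about 39 mm from the passage). At the start the lever is in the park slot: side about 0, depth -0.27 to -0.35.
- beaker_large: the large glass beaker, 68 mm across, 82 mm high, loose, standing under one of the four spouts (which one changes). Origin: centre of its underside.
- beaker_small_0: a small glass beaker, 46 mm across, 58 mm high, loose, standing under one of the other spouts. Origin: centre of its underside.
- beaker_small_1: a small glass beaker, 46 mm across, 58 mm high, loose, standing under one of the other spouts. Origin: centre of its underside.
- beaker_small_2: a small glass beaker, 46 mm across, 58 mm high, loose, standing under one of the other spouts. Origin: centre of its underside.
- outlet_near_left (a point): mouth of the near left spout, a steel pipe 9 mm thick out of the selector's left side, 87 mm above the worktop; it is served by the near left slot of the gate
- outlet_near_right (a point): mouth of the near right spout, a steel pipe 9 mm thick out of the selector's right side, 87 mm above the worktop; it is served by the near right slot of the gate
- outlet_far_left (a point): mouth of the far left spout, a steel pipe 9 mm thick out of the selector's left side, 87 mm above the worktop; it is served by the far left slot of the gate
- outlet_far_right (a point): mouth of the far right spout, a steel pipe 9 mm thick out of the selector's right side, 87 mm above the worktop; it is served by the far right slot of the gate
There are look-alikes about, which are no part of the job. Leave any green or yellow look-alike of the beaker_small_0 alone. Leave any red look-alike of the beaker_small_1 alone.

How it is judged:
By the outcome, as a careful person would: the job done as asked, in the order asked, and still so for the second after the job is handed in, with the robot touching nothing.
It also fails if it takes over 58 s, if anything falls off the work surface, if the arm or the gripper's body presses on something with over 40 N, if the wrist force passes 120 N, or if a joint passes its speed limit or range.

### The arm

A 6-joint arm with a two-finger parallel gripper is mounted at the origin on a cart in front of the work surface, level with it; the furniture and walls round the work are solid. World frame = base frame: x ahead of the robot, y to its left, z up, the work surface at z = 0. Lengths are in m, angles in rad, forces in N, time in s.
With the tool pointing down it reaches from about 0.35 to 0.875 m from the base axis. Payload 4.2 kg.
Tool frame: the origin (TCP) lies between the finger pads; the fingertips stand 19 mm ahead of it and the grasp point (between the pads) is the TCP; z points along the fingers, y is the direction in which the jaws open and shut (so a half turn about z gives the same grasp; the last joint's range is limited). The gripper opens to 85 mm and grips with 20 to 120 N. Pads are 22 mm wide; open, the fingers measure 114 mm over their backs; the gripper's body (76 mm by 85 mm) begins 54 mm behind the grasp point. The pads swing forward as they close: fully open they stand 13 mm farther back than shut.
Start: joints at [1.447, 0.385, 0.008, 0, -1.194, -0.259], TCP at [0.233, 0.58, 0.25] pointing down, gripper open.
Joint ranges: [-3.14, 3.14], [-1.21, 2.06], [-1.07, 1.41], [-3.16, 2.05], [-2.99, -0.16], [-3.1, 3.1]. Speed limits (rad/s): [2.79, 2.79, 3.14, 3.14, 3.14, 3.14].

### API

Orientations are given as a 3x3 rotation matrix whose columns are the frame's x, y, z axes.
In Python, from cell import telemetry, cams, workorder, finder gives the robot as it stands.
- The arm moves only by the shell command python3 -m crank 'ROWS' [FORCE]. ROWS is a JSON object of lists of equal length, an entry for each row: "travel": the shift along the tool's x, y, z in mm, a list of three; "turn": the turn, a rotation vector about the tool's x, y, z in degrees, a list of three; "gripper": the gripper command: -1 is fully open, 1 is shut, values between are in proportion. In form: {"travel": [[tx, ty, tz], ...], "turn": [[wx, wy, wz], ...], "gripper": [gripper, ...]}. A call has 1 to 20 rows; each row is the pose to reach, as a shift and turn from the pose measured when the call began, along the tool's axes at that moment; what a row does not reach only later rows make up. A row lasts 1/12 s, in which the tool goes at most 41.7 mm and 7.16 degrees, less where a joint would pass 70% of its speed; a pose out of reach is approached as far as the arm can. A call with a gripper value outside its range is refused whole. The fingers move at their own pace and stop on an object; FORCE is the grip in N (left out, the last holds). Time passes only in rows, so rows that repeat a pose let the fingers close. It gives the time, the measured TCP pose, the force and the opening at its end, in the units of the state.
- telemetry.state(): the state, without advancing time (a new reading comes with each control period).
- cams.get_image(name): name is "scene" or "side" or "wrist"; returns the picture (400x640x3 uint8, blue, green, red); there is no depth.
- cams.get_calibration(name): a dict with "K" (3x3 intrinsics, pixels), "world_to_cam" (4x4, takes a point from world to camera coordinates); the wrist camera has in their place "hand_eye" (4x4, takes a point from camera to tool coordinates, whose origin is the TCP and whose axes are the flange's). Camera axes: x right, y down, z forward; pixel columns grow to the right and rows downward; lengths in m; the calibration is good to about 2 mm. A picture is of the moment at which its call begins: read the wrist's pose just before it. get_calibration takes no time and is no camera call.
- workorder.finish_job(): hands the job in, once; it reports no verdict.
Trained networks look in the newest picture that a camera, given by its name, has taken for a name from the list of things; names that differ only in an ending like _2 or _b are one class to them, and where a whole thing is asked for, a point or a joint stands for the part that bears it (a point fixed in the world has none). Each returns a list of dicts, best first, with "confidence" (0 to 1); they miss things now and then, are a little off and sometimes report something else, mostly with a low value. They report only what shows in the picture. A call takes as long as a camera call. They do not tell look-alikes from the thing itself.
- finder.search_frame(camera, name): "extent" ([left, top, width, height] in pixels, round what is visible of it).
- finder.spot_point(camera, name): "xy" ([column, row] in pixels: a listed point, or the origin of a listed thing).
The state is a dict: "time_s": time; "qpos": joint angles; "joint_velocities": joint speeds; "effort": joint torques, N m; "ee_pos": TCP position; "tool_rot": TCP orientation; "force": force on the tool from outside, world axes, zero at the start; "ft_torque": the same for the moment, N m; "finger_gap": finger opening in m.
Only numpy, scipy, OpenCV 4.12 (cv2) and the standard library are available. Lean on these libraries where they do the work, as an engineer would, in place of code of your own. Each camera call takes 0.05 s, during which the arm holds its last target. There are 200 camera calls.

## Working session

There is one attempt and no reset: what is moved stays moved. The work goes in short steps, Python scripts to look and compute and a shell command to move; the robot and the scene stay as the last step left them, time stands still between calls to the robot, and variables do not carry over. Pictures are saved under pics/ and viewed, about 8 in all and at most 12, crops included, and the job is handed in when it is done.

```bash
mkdir -p pics; ls
cat > h.py <<'E'
import numpy as np, cv2
from cell import telemetry, cams, workorder, finder
def snap(c,f=None):
    im=np.array(cams.get_image(c))
    if f: cv2.imwrite('pics/'+f,im)
    return im
E
python3 - <<'E'
from h import *
for c in ['scene','side']:
    snap(c,c+'0.png'); k=cams.get_calibration(c); print(c,np.round(k['K'],1).tolist(),np.round(k['world_to_cam'],3).tolist())
    for n in ['gate_centre','lever_ball','selector','outlet_near_left','outlet_near_right','outlet_far_left','outlet_far_right','beaker_large']:
        print(n,[(np.round(d['xy']).tolist(),round(d['confidence'],2)) for d in finder.spot_point(c,n)[:3]])
    print([(np.round(d['xy']).tolist(),round(d['confidence'],2)) for d in finder.spot_point(c,'beaker_small_0')[:6]])
s=telemetry.state();print(s['time_s'],s['ee_pos'],np.round(s['tool_rot'],3).tolist(),s['finger_gap'])
E
```

```text
pics
scene [[395.5, 0.0, 315.8], [0.0, 395.5, 197.7], [0.0, 0.0, 1.0]] [[0.542, -0.84, 0.014, -0.316], [-0.504, -0.338, -0.795, 0.385], [0.673, 0.424, -0.607, 0.603], [0.0, 0.0, 0.0, 1.0]]
gate_centre [([332.0, 217.0], 0.78)]
lever_ball [([323.0, 208.0], 0.56)]
selector [([329.0, 247.0], 0.58), ([296.0, 226.0], 0.32)]
outlet_near_left [([272.0, 217.0], 0.57)]
outlet_near_right [([373.0, 252.0], 0.6)]
outlet_far_left [([292.0, 194.0], 0.7)]
outlet_far_right []
beaker_large [([367.0, 283.0], 0.6)]
[([387.0, 222.0], 0.95), ([380.0, 250.0], 0.94), ([267.0, 207.0], 0.81), ([422.0, 261.0], 0.77), ([275.0, 244.0], 0.73)]
side [[505.1, 0.0, 320.4], [0.0, 505.1, 194.9], [0.0, 0.0, 1.0]] [[0.644, -0.765, -0.002, -0.391], [-0.62, -0.52, -0.588, 0.45], [0.449, 0.38, -0.809, 1.076], [0.0, 0.0, 0.0, 1.0]]
gate_centre [([323.0, 224.0], 0.73), ([355.0, 286.0], 0.66), ([375.0, 235.0], 0.59)]
lever_ball [([315.0, 222.0], 0.72)]
selector [([319.0, 248.0], 0.7)]
outlet_near_left [([272.0, 220.0], 0.86)]
outlet_near_right []
outlet_far_left [([295.0, 192.0], 0.83), ([299.0, 214.0], 0.44)]
outlet_far_right [([323.0, 248.0], 0.74), ([375.0, 239.0], 0.67), ([316.0, 218.0], 0.23)]
beaker_large [([354.0, 288.0], 0.76)]
[([373.0, 255.0], 0.92), ([274.0, 243.0], 0.75), ([270.0, 187.0], 0.75), ([410.0, 267.0], 0.69), ([385.0, 222.0], 0.65), ([298.0, 213.0], 0.55)]
1.0 [0.23339709 0.5797488  0.25031024] [[0.928, -0.374, -0.0], [-0.374, -0.928, -0.0], [-0.0, 0.0, -1.0]] 0.08531559624691926
```

Run:
```python
from h import *
a=cv2.imread('pics/scene0.png')[150:330,220:460];b=cv2.imread('pics/side0.png')[150:330,220:460]
o=np.vstack([cv2.resize(x,None,fx=1.66*1.0,fy=1.66,interpolation=3) for x in (a,b)])
o=np.hstack([cv2.resize(x,(399,300),interpolation=3) for x in (a,b)])
o=np.vstack([cv2.resize(x,(400,300),interpolation=3) for x in (a,b)])
cv2.imwrite('pics/c0.png',o)
```

```text
(no output)
```

View pics/scene0.png

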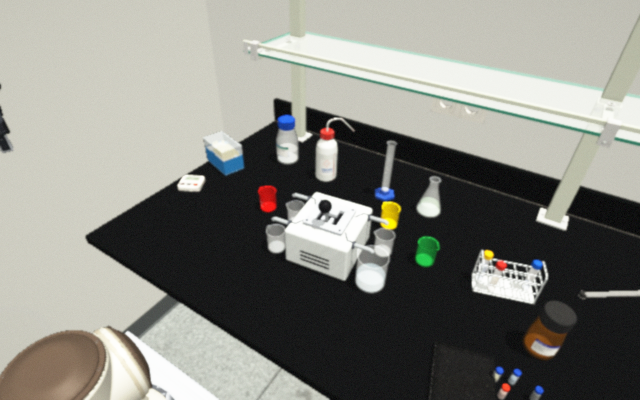

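View pics/c0.png

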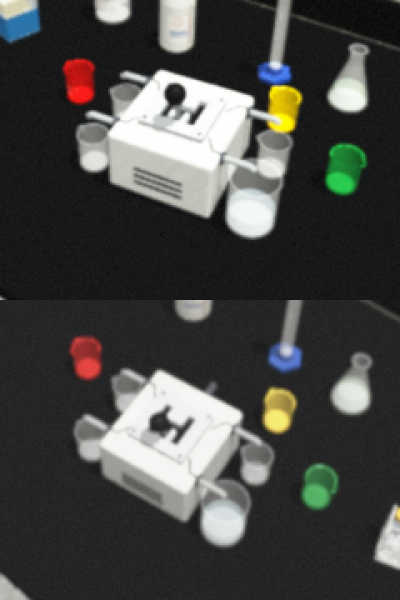

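The large beaker is at scene px (371,275) and side px (354,288). It stands at the selector's near right corner, on the vent face's side, under the near-right spout. The other candidates are clear small beakers at scene (277,238), (294,210) and (384,242), plus red, yellow and green look-alikes. Next I fit the selector pose.

```bash
cat > fit.py <<'E'
from h import *
from scipy.optimize import least_squares
D={'scene':dict(g=(332,217),b=(323,208),nl=(272,217),nr=(373,252),fl=(292,194),L=(367,283)),
'side':dict(g=(323,224),b=(315,222),nl=(272,220),fl=(295,192),fr=(375,239),L=(354,288))}
C={c:cams.get_calibration(c) for c in D}
def proj(c,p):
    q=np.array(C[c]['world_to_cam'])@np.r_[p,1]; q=np.array(C[c]['K'])@q[:3]; return q[:2]/q[2]
def pts(v):
    x,y,t,a,b,d,lx,ly=v; R=np.array([[np.cos(t),-np.sin(t)],[np.sin(t),np.cos(t)]])
    f=lambda u,w,z: np.r_[R@[u,w]+[x,y],z]
    return dict(g=f(0,0,.11),b=f(.11*np.sin(d),0,.055+.11*np.cos(d)),nl=f(-a,b,.087),nr=f(-a,-b,.087),fl=f(a,b,.087),fr=f(a,-b,.087),L=np.r_[lx,ly,0])
def res(v):
    P=pts(v); return np.r_[np.concatenate([proj(c,P[k])-D[c][k] for c in D for k in D[c]]),(v[5]+.31)/.01]
if __name__=='__main__':
    r=least_squares(res,[.6,.3,0,.05,.11,-.3,.55,.2],loss='soft_l1')
    print(np.round(r.x,4)); print(np.round(r.fun,1))
    for k,p in pts(r.x).items(): print(k,np.round(p,3))
    print([-np.array(C[c]['world_to_cam'])[:3,:3].T@np.array(C[c]['world_to_cam'])[:3,3] for c in C])
    print(cams.get_calibration('wrist'))
E
python3 fit.py
```

```text
[ 0.554  -0.0537  0.1038  0.0479  0.1221 -0.3137  0.5123 -0.1827]
[-2.3 -3.2  0.7 -3.2  0.4  0.5 -0.5  0.8  1.   1.3  1.3  0.2  0.1 -0.3
 -0.1  0.3 -0.6 -1.  -0.9  1.2  1.2 -0.1 -1.5 -0.4 -0.4]
g [ 0.554 -0.054  0.11 ]
b [ 0.52  -0.057  0.16 ]
nl [0.494 0.063 0.087]
nr [ 0.519 -0.18   0.087]
fl [0.589 0.073 0.087]
fr [ 0.614 -0.17   0.087]
L [ 0.512 -0.183  0.   ]
[array([-0.04085682, -0.3909629 ,  0.67605199]), array([ 0.04730548, -0.47491355,  1.13394957])]
{'K': array([[298.47461803,   0.        , 319.20652267],
       [  0.        , 298.47461803, 199.99546849],
       [  0.        ,   0.        ,   1.        ]]), 'hand_eye': array([[ 1.19558131e-03, -9.56221778e-01, -2.92640533e-01,
         7.48643483e-02],
       [ 9.99999149e-01,  1.29624895e-03, -1.50085788e-04,
         8.02968643e-05],
       [ 5.22850283e-04, -2.92640104e-01,  9.56222514e-01,
        -1.24060962e-01],
       [ 0.00000000e+00,  0.00000000e+00,  0.00000000e+00,
         1.00000000e+00]])}
```

```bash
python3 -m crank '{"travel":[[30,34,-50],[60,68,-50],[90,100,-50],[120,133,-50],[150,166,-50],[180,199,-50],[210,232,-50],[240,265,-50],[270,298,-50],[300,332,-50],[330,365,-50],[360,398,-50],[390,431,-50],[420,464,-50],[440,487,-50],[460,508,-50],[460,508,-50],[460,508,-50],[460,508,-50],[460,508,-50]],"turn":[[0,0,0],[0,0,-3],[0,0,-6],[0,0,-9],[0,0,-12],[0,0,-15],[0,0,-18],[0,0,-21],[0,0,-24],[0,0,-28],[0,0,-28],[0,0,-28],[0,0,-28],[0,0,-28],[0,0,-28],[0,0,-28],[0,0,-28],[0,0,-28],[0,0,-28],[0,0,-28]],"gripper":[1,1,1,1,1,1,1,1,1,1,1,1,1,1,1,1,1,1,1,1]}' 20
python3 - <<'E'
from h import *
s=telemetry.state();snap('wrist','w1.png')
print(s['time_s'],s['ee_pos'],np.round(s['tool_rot'],3).tolist(),s['finger_gap'],s['force'])
for n in ['gate_centre','lever_ball','outlet_near_left','outlet_near_right','outlet_far_left','outlet_far_right','beaker_large']:
    print(n,[(np.round(d['xy']).tolist(),round(d['confidence'],2)) for d in finder.spot_point('wrist',n)[:3]])
E
```

```text
time_s: 2.67
ee_pos: [0.4701, -0.0633, 0.3002]
tool_rot: [[0.994, 0.105, -0.0], [0.105, -0.994, 0.0], [-0.0, -0.0, -1.0]]
force: [0.9, 0.3, -0.8]
finger_gap: -0.0006
2.6667 [ 0.47011842 -0.06329697  0.30019951] [[0.994, 0.105, -0.0], [0.105, -0.994, 0.0], [-0.0, -0.0, -1.0]] -0.0006268498152584405 [ 0.88610192  0.31969695 -0.78054376]
gate_centre [([316.0, 99.0], 0.56)]
lever_ball [([320.0, 140.0], 0.8)]
outlet_near_left [([214.0, 149.0], 0.64), ([421.0, 143.0], 0.3)]
outlet_near_right [([423.0, 142.0], 0.63)]
outlet_far_left [([201.0, 51.0], 0.68)]
outlet_far_right [([432.0, 44.0], 0.75)]
beaker_large [([405.0, 140.0], 0.85)]
```

View pics/w1.png

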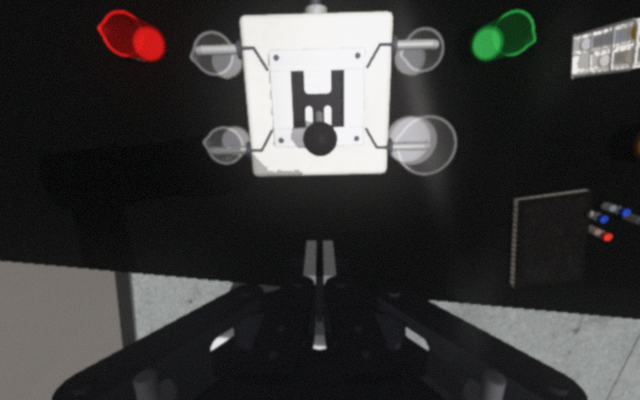

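The wrist view confirms it: the large beaker is at (425,143), under the near-right spout. The ball in the park slot is at (320,139), and the gate slots are visible. I'll refit with this view added.

```bash
cat > fit2.py <<'E'
import fit; from fit import *
s=telemetry.state()
T=np.eye(4);T[:3,:3]=s['tool_rot'];T[:3,3]=s['ee_pos']
c=cams.get_calibration('wrist'); C['wrist']=dict(K=c['K'],world_to_cam=np.linalg.inv(T@np.array(c['hand_eye'])))
D['wrist']=dict(g=(316,99),b=(320,139),nl=(214,149),nr=(422,143),fl=(201,51),fr=(432,44))
r=least_squares(res,[.55,-.05,.1,.05,.12,-.3,.51,-.18],loss='soft_l1')
print(np.round(r.x,4)); print(np.round(r.fun,1))
R=np.array(s['tool_rot'])
for k,p in pts(r.x).items(): print(k,np.round(p,3),'tool mm',np.round(R.T@(p-s['ee_pos'])*1e3))
E
python3 fit2.py
```

```text
[ 0.5543 -0.0519  0.1342  0.0499  0.1183 -0.3211  0.5123 -0.1827]
[-2.9 -3.5  0.3 -3.1  0.6  2.2 -2.  -0.4  1.   1.6  1.3  0.2 -0.4 -0.7
 -0.4  0.3 -0.7  1.1 -1.   1.6 -0.  -3.3 -1.5 -0.4  1.6 -0.5 -1.7 -0.5
 -0.3 -0.1  2.7  0.4  0.2  0.   0.3  0.5 -1.1]
g [ 0.554 -0.052  0.11 ] tool mm [ 85.  -2. 191.]
b [ 0.52  -0.057  0.159] tool mm [ 50.  -1. 141.]
nl [0.489 0.059 0.087] tool mm [  32. -119.  213.]
nr [ 0.521 -0.176  0.087] tool mm [ 38. 118. 213.]
fl [0.588 0.072 0.087] tool mm [ 131. -121.  214.]
fr [ 0.62  -0.162  0.087] tool mm [138. 115. 214.]
L [ 0.512 -0.183  0.   ] tool mm [ 29. 124. 300.]
```

```bash
python3 -m crank '{"travel":[[0,-1,25],[0,-1,50],[0,-1,75],[0,-1,100],[0,-1,120],[0,-1,135],[0,-1,142],[0,-1,142],[5,-1,142],[10,-1,142],[15,-1,142],[20,-1,142],[22,-1,142],[24,-1,142],[26,-1,142],[28,-1,142],[30,-1,142],[32,-1,142],[32,-1,142]],"turn":[[0,0,-1],[0,0,-2],[0,0,-2],[0,0,-2],[0,0,-2],[0,0,-2],[0,0,-2],[0,0,-2],[0,0,-2],[0,0,-2],[0,0,-2],[0,0,-2],[0,0,-2],[0,0,-2],[0,0,-2],[0,0,-2],[0,0,-2],[0,0,-2],[0,0,-2]],"gripper":[1,1,1,1,1,1,1,1,1,1,1,1,1,1,1,1,1,1,1]}'
cat > look.py <<'E'
import sys; from h import *
s=telemetry.state(); im=snap('wrist')
T=np.eye(4);T[:3,:3]=s['tool_rot'];T[:3,3]=s['ee_pos']
c=cams.get_calibration('wrist'); M=np.linalg.inv(T@np.array(c['hand_eye']))
x,y,t=.5543,-.0519,.1342; R=np.array([[np.cos(t),-np.sin(t)],[np.sin(t),np.cos(t)]])
print('t',s['time_s'],'tcp in sel mm',np.round(R.T@(np.array(s['ee_pos'])[:2]-[x,y])*1e3,1),'z',round(s['ee_pos'][2],3),'F',np.round(s['force'],1))
b=[d for d in finder.spot_point('wrist','lever_ball')][:1]
if b:
    uv=b[0]['xy']; ray=np.linalg.inv(M)[:3,:3]@np.linalg.solve(np.array(c['K']),np.r_[uv,1]); o=np.linalg.inv(M)[:3,3]
    for z in (.165,.159,.151): print('ball z',z,np.round(R.T@((o+ray*(z-o[2])/ray[2])[:2]-[x,y])*1e3,1),uv,round(b[0]['confidence'],2))
if len(sys.argv)>1: cv2.imwrite('pics/'+sys.argv[1],im)
E
python3 look.py w2.png
```

```text
time_s: 4.65
ee_pos: [0.5025, -0.0582, 0.1586]
tool_rot: [[0.99, 0.142, 0.001], [0.142, -0.99, 0.0], [0.001, 0.0, -1.0]]
force: [-1.9, -0.2, 1.4]
finger_gap: -0.0001
t 4.65 tcp in sel mm [-52.2   0.7] z 0.159 F [-1.9 -0.2  1.4]
ball z 0.165 [-27.2  -2.4] [326.6, 231.0] 0.8
ball z 0.159 [-29.7  -2.6] [326.6, 231.0] 0.8
ball z 0.151 [-33.1  -2.8] [326.6, 231.0] 0.8
```

View pics/w2.png

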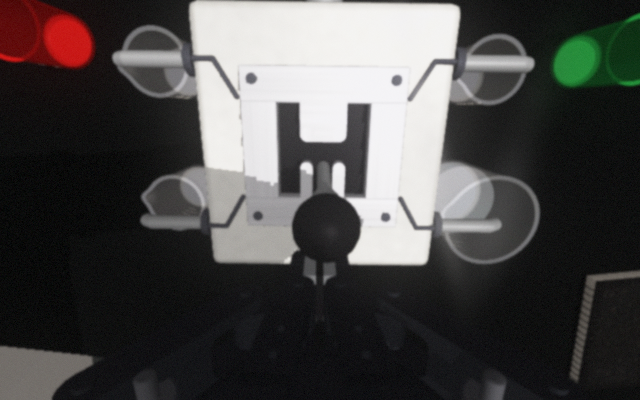

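The ball at (326,230) is now touched by the fingers. The plate screws at (251,79), (397,80), (258,216) and (385,217) put the gate centre at about (322,152). I'll calculate its world position.

Run:
```python
from h import *
s=telemetry.state()
T=np.eye(4);T[:3,:3]=s['tool_rot'];T[:3,3]=s['ee_pos']
c=cams.get_calibration('wrist'); W=T@np.array(c['hand_eye'])
def g(uv,z):
    r=W[:3,:3]@np.linalg.solve(np.array(c['K']),np.r_[uv,1]); return W[:3,3]+r*(z-W[2,3])/r[2]
P={k:g(k,.11) for k in [(322,152.5),(251,79),(397,80),(258,216),(385,217)]}
for k,p in P.items(): print(k,np.round(p,4),'tool',np.round((T[:3,:3].T@(p-T[:3,3]))*1e3,1))
q=list(P.values())[1:]; 
for a,b in((2,0),(3,1)): d=q[b]-q[a]; print('yaw',np.arctan2(d[1],d[0]))
print('centre',np.mean(q,0))
```

```text
(322, 152.5) [ 0.5527 -0.0527  0.11  ] tool [50.7  1.8 48.5]
(251, 79) [ 0.5863 -0.0091  0.11  ] tool [ 90.  -36.6  48.6]
(397, 80) [ 0.597 -0.087  0.11 ] tool [89.6 42.  48.5]
(258, 216) [ 0.5086 -0.0194  0.11  ] tool [ 11.7 -37.4  48.5]
(385, 217) [ 0.5191 -0.0968  0.11  ] tool [11.2 40.7 48.5]
yaw 0.13171902326254073
yaw 0.12535815218272992
centre [ 0.55276624 -0.05309452  0.11      ]
```

```bash
sed -i 's/x,y,t=.*; R=/x,y,t=.5528,-.0529,.13; R=/' look.py
python3 -m crank '{"travel":[[2,1,0],[4,1,0],[6,2,0],[8,2,0],[10,2,0],[12,2,0],[14,2,0],[16,2,0],[18,2,0],[20,2,0],[22,2,0],[24,2,0],[25,2,0],[25,2,0]],"turn":[[0,0,0],[0,0,0.5],[0,0,0.7],[0,0,0.7],[0,0,0.7],[0,0,0.7],[0,0,0.7],[0,0,0.7],[0,0,0.7],[0,0,0.7],[0,0,0.7],[0,0,0.7],[0,0,0.7],[0,0,0.7]],"gripper":[1,1,1,1,1,1,1,1,1,1,1,1,1,1]}'
python3 look.py w3.png
```

```text
time_s: 5.92
ee_pos: [0.5277, -0.0565, 0.1585]
tool_rot: [[0.992, 0.13, 0.001], [0.13, -0.992, 0.0], [0.001, -0.0, -1.0]]
force: [-0.6, -0.4, 0.7]
finger_gap: 0.0
t 5.9167 tcp in sel mm [-25.4  -0.3] z 0.158 F [-0.6 -0.4  0.7]
ball z 0.165 [-0.2 -1.3] [321.1, 230.7] 0.69
ball z 0.159 [-2.7 -1.4] [321.1, 230.7] 0.69
ball z 0.151 [-6.1 -1.4] [321.1, 230.7] 0.69
```

View pics/w3.png

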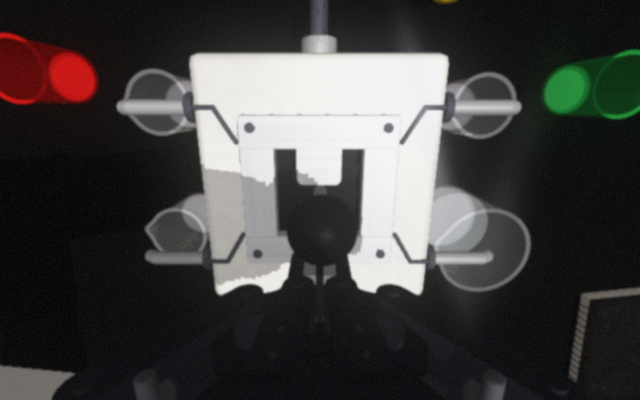

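```bash
python3 -m crank '{"travel":[[-10,0,0],[-22,0,0],[-22,-16,0],[-22,-32,0],[-22,-48,0],[-10,-48,0],[5,-48,0],[18,-48,0],[25,-48,0],[25,-46,0],[25,-42,0],[25,-38,0],[25,-34,0],[25,-31,0],[25,-28,0],[25,-25,0],[25,-22,0],[25,-19,0],[25,-16,0],[25,-16,0]],"turn":[[0,0,0],[0,0,0],[0,0,0],[0,0,0],[0,0,0],[0,0,0],[0,0,0],[0,0,0],[0,0,0],[0,0,0],[0,0,0],[0,0,0],[0,0,0],[0,0,0],[0,0,0],[0,0,0],[0,0,0],[0,0,0],[0,0,0],[0,0,0]],"gripper":[1,1,1,1,1,1,1,1,1,1,1,1,1,1,1,1,1,1,1,1]}'
python3 look.py w4.png
```

```text
time_s: 7.68
ee_pos: [0.5504, -0.0379, 0.1585]
tool_rot: [[0.992, 0.129, 0.002], [0.129, -0.992, 0.0], [0.002, 0.0, -1.0]]
force: [0.5, 0.9, -0.4]
finger_gap: -0.0002
t 7.6833 tcp in sel mm [-0.5 15.2] z 0.159 F [ 0.5  0.9 -0.4]
ball z 0.165 [ -0.8 -13.6] [382.7, 283.2] 0.67
ball z 0.159 [ -4.6 -15.1] [382.7, 283.2] 0.67
ball z 0.151 [ -9.7 -17. ] [382.7, 283.2] 0.67
```

View pics/w4.png

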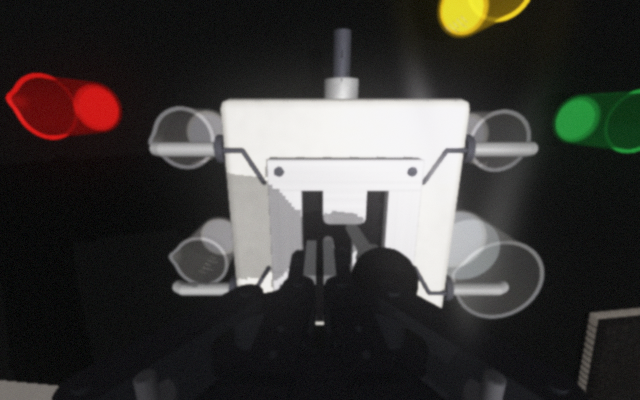

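The ball, at (384,272), has moved to the right and is in contact with the finger. It is about 14 mm off centre and still in the passage.

```bash
python3 -m crank '{"travel":[[0,2,0],[0,5,0],[0,8,0],[0,11,0],[0,14,0],[0,16,0],[0,18,0],[0,20,0],[0,21,0],[0,22,0],[0,23,0],[0,23,0]],"turn":[[0,0,0],[0,0,0],[0,0,0],[0,0,0],[0,0,0],[0,0,0],[0,0,0],[0,0,0],[0,0,0],[0,0,0],[0,0,0],[0,0,0]],"gripper":[1,1,1,1,1,1,1,1,1,1,1,1]}'
python3 look.py
python3 -m crank '{"travel":[[0,0.7,0],[0,1.3,0],[0,1.3,0]],"turn":[[0,0,0],[0,0,0],[0,0,0]],"gripper":[1,1,1]}'
python3 look.py w5.png
```

```text
time_s: 8.78
ee_pos: [0.5532, -0.0606, 0.1584]
tool_rot: [[0.992, 0.129, 0.001], [0.129, -0.992, 0.0], [0.001, 0.0, -1.0]]
force: [0.4, 0.6, 0.1]
finger_gap: -0.0
t 8.7833 tcp in sel mm [-0.6 -7.7] z 0.158 F [0.4 0.6 0.1]
ball z 0.165 [  2.4 -34.2] [378.0, 277.0] 0.61
ball z 0.159 [ -1.3 -35.5] [378.0, 277.0] 0.61
ball z 0.151 [ -6.2 -37.3] [378.0, 277.0] 0.61
time_s: 9.13
ee_pos: [0.5535, -0.0619, 0.1585]
tool_rot: [[0.992, 0.13, 0.001], [0.13, -0.992, -0.0], [0.001, 0.0, -1.0]]
force: [0.4, 0.9, -0.9]
finger_gap: 0.0005
t 9.1333 tcp in sel mm [-0.5 -9. ] z 0.159 F [ 0.4  0.9 -0.9]
ball z 0.165 [  3.3 -35.9] [378.9, 275.2] 0.73
ball z 0.159 [ -0.3 -37.2] [378.9, 275.2] 0.73
ball z 0.151 [ -5.1 -39. ] [378.9, 275.2] 0.73
```

Force is still at friction level, so I'll creep on until contact with the stop.

```bash
for i in 1 2; do python3 -m crank '{"travel":[[0,0.5,0],[0,1,0],[0,1,0]],"turn":[[0,0,0],[0,0,0],[0,0,0]],"gripper":[1,1,1]}' | grep -E "ee_pos|force"; done
python3 look.py w6.png
```

```text
ee_pos: [0.5536, -0.0629, 0.1585]
force: [-0.3, 0.9, -1.3]
ee_pos: [0.5537, -0.0636, 0.1584]
force: [-0.9, 2.9, -1.8]
t 9.7333 tcp in sel mm [ -0.5 -10.8] z 0.158 F [-0.9  2.9 -1.8]
ball z 0.165 [  3.8 -37.8] [379.5, 274.4] 0.74
ball z 0.159 [  0.2 -39.2] [379.5, 274.4] 0.74
ball z 0.151 [ -4.6 -41. ] [379.5, 274.4] 0.74
```

View pics/w6.png

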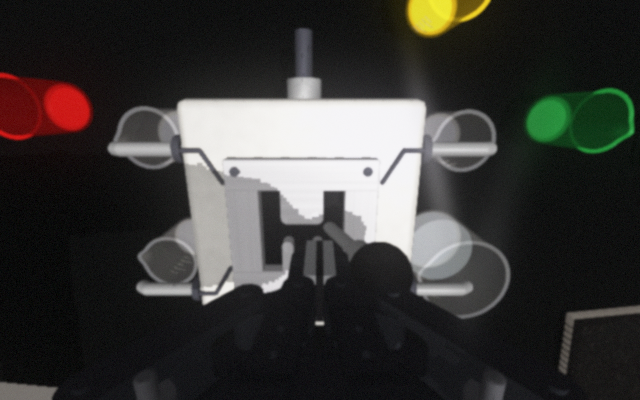

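The ball is at the right stop at (380,270): about 3 N, 39 mm off centre. I'll go round its left and far sides, then pull it toward near.

```bash
python3 -m crank '{"travel":[[0,-8,0],[0,-16,0],[14,-16,0],[28,-16,0],[44,-16,0],[46,-16,0],[46,-2,0],[46,12,0],[46,24,0],[46,28,0],[46,28,0],[42,28,0],[38,28,0],[34,28,0],[31,28,0],[28,28,0],[25,28,0],[22,28,0],[22,28,0]],"turn":[[0,0,0],[0,0,0],[0,0,0],[0,0,0],[0,0,0],[0,0,0],[0,0,0],[0,0,0],[0,0,0],[0,0,0],[0,0,0],[0,0,0],[0,0,0],[0,0,0],[0,0,0],[0,0,0],[0,0,0],[0,0,0],[0,0,0]],"gripper":[1,1,1,1,1,1,1,1,1,1,1,1,1,1,1,1,1,1,1]}'
python3 - <<'E'
from h import *
snap('scene','s7.png');a=cv2.imread('pics/s7.png')[130:310,220:460];b=snap('side')[130:310,220:460]
cv2.imwrite('pics/c7.png',np.vstack([cv2.resize(x,(400,300),interpolation=3) for x in (a,b)]))
E
python3 look.py
```

```text
time_s: 11.42
ee_pos: [0.5791, -0.0885, 0.1589]
tool_rot: [[0.992, 0.13, 0.003], [0.13, -0.992, 0.0], [0.003, 0.0, -1.0]]
force: [0.8, 0.7, 0.7]
finger_gap: -0.0003
t 11.5167 tcp in sel mm [ 21.6 -38.7] z 0.159 F [ 0.4 -0.3  0.1]
ball z 0.165 [  0.  -38.8] [318.9, 322.5] 0.82
ball z 0.159 [ -4.9 -38.8] [318.9, 322.5] 0.82
ball z 0.151 [-11.4 -38.8] [318.9, 322.5] 0.82
```

View pics/c7.png

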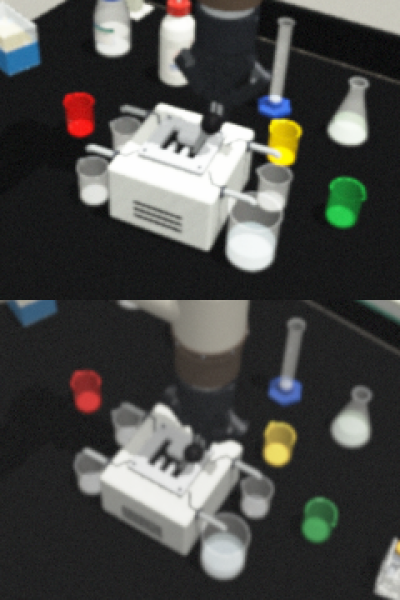

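The fingers are behind the ball on its far side and the ball has started toward near. I'll keep pushing.

```bash
python3 -m crank '{"travel":[[-2,0,0],[-4,0,0],[-6,0,0],[-8,0,0],[-10,0,0],[-12,0,0],[-14,0,0],[-16,0,0],[-16,0,0]],"turn":[[0,0,0],[0,0,0],[0,0,0],[0,0,0],[0,0,0],[0,0,0],[0,0,0],[0,0,0],[0,0,0]],"gripper":[1,1,1,1,1,1,1,1,1]}' | grep force
python3 -m crank '{"travel":[[-2,0,0],[-4,0,0],[-6,0,0],[-8,0,0],[-10,0,0],[-12,0,0],[-13,0,0],[-14,0,0],[-14,0,0]],"turn":[[0,0,0],[0,0,0],[0,0,0],[0,0,0],[0,0,0],[0,0,0],[0,0,0],[0,0,0],[0,0,0]],"gripper":[1,1,1,1,1,1,1,1,1]}' | grep force
python3 look.py
for i in 1 2; do python3 -m crank '{"travel":[[-0.5,0,0],[-1,0,0],[-1,0,0]],"turn":[[0,0,0],[0,0,0],[0,0,0]],"gripper":[1,1,1]}' | grep -E "ee_pos|force"; done
```

```text
force: [0.5, -0.4, 0.7]
force: [1.1, 0.9, -1.1]
t 13.1167 tcp in sel mm [ -9.3 -38.7] z 0.158 F [ 1.1  0.9 -1.1]
ball z 0.165 [-26.  -36.1] [313.0, 314.3] 0.83
ball z 0.159 [-30.7 -35.9] [313.0, 314.3] 0.83
ball z 0.151 [-36.9 -35.7] [313.0, 314.3] 0.83
ee_pos: [0.5477, -0.0926, 0.1583]
force: [1.2, -0.0, -0.4]
ee_pos: [0.5466, -0.0928, 0.1583]
force: [0.9, -0.3, -0.2]
```

```bash
for i in 1 2; do python3 -m crank '{"travel":[[-0.5,0,0],[-1,0,0],[-1,0,0]],"turn":[[0,0,0],[0,0,0],[0,0,0]],"gripper":[1,1,1]}' | grep -E "ee_pos|force"; done; python3 look.py
```

```text
ee_pos: [0.5455, -0.0929, 0.1583]
force: [1.2, 0.1, -0.6]
ee_pos: [0.5448, -0.093, 0.1583]
force: [2.3, 0.5, -0.9]
t 14.2167 tcp in sel mm [-13.1 -38.7] z 0.158 F [ 2.3  0.5 -0.9]
ball z 0.165 [-30.4 -36.8] [314.5, 315.3] 0.88
ball z 0.159 [-35.1 -36.6] [314.5, 315.3] 0.88
ball z 0.151 [-41.4 -36.5] [314.5, 315.3] 0.88
```

Force is rising. I'll press a little more to confirm the end stop.

```bash
for i in 1 2; do python3 -m crank '{"travel":[[-0.5,0,0],[-1,0,0],[-1,0,0]],"turn":[[0,0,0],[0,0,0],[0,0,0]],"gripper":[1,1,1]}' | grep -E "ee_pos|force"; done
```

```text
ee_pos: [0.5444, -0.093, 0.1583]
force: [2.7, 1.0, -2.8]
ee_pos: [0.544, -0.0929, 0.1584]
force: [4.6, 2.0, -4.3]
```

```bash
python3 -m crank '{"travel":[[-1,0,0],[-1.5,0,0],[-2,0,0],[-2,0,0]],"turn":[[0,0,0],[0,0,0],[0,0,0],[0,0,0]],"gripper":[1,1,1,1]}' | grep -E "ee_pos|force"
```

```text
ee_pos: [0.5436, -0.0928, 0.1584]
force: [6.9, 0.9, -5.1]
```

The lever is firmly against the stop: 6.9 N and barely moving. I'll back off, rise and check.

```bash
python3 -m crank '{"travel":[[5,0,0],[14,0,0],[22,0,0],[22,0,-15],[22,0,-40],[22,0,-75],[10,0,-110],[-20,-10,-140],[-55,-20,-140],[-90,-30,-140],[-120,-38,-140],[-120,-38,-140],[-120,-38,-140]],"turn":[[0,0,0],[0,0,0],[0,0,0],[0,0,0],[0,0,0],[0,0,0],[0,0,0],[0,0,0],[0,0,0],[0,0,0],[0,0,0],[0,0,0],[0,0,0]],"gripper":[1,1,1,1,1,1,1,1,1,1,1,1,1]}'
python3 look.py w8.png
python3 - <<'E'
from h import *
a=snap('scene')[130:310,220:460];b=snap('side')[130:310,220:460];w=cv2.imread('pics/w8.png')
cv2.imwrite('pics/c8.png',np.vstack([np.hstack([cv2.resize(x,(320,240),interpolation=3) for x in (a,b)]),w[60:400]]))
E
```

```text
time_s: 16.23
ee_pos: [0.4174, -0.071, 0.2984]
tool_rot: [[0.991, 0.131, 0.009], [0.131, -0.991, 0.001], [0.009, -0.0, -1.0]]
force: [0.1, -0.2, -0.2]
finger_gap: -0.0001
t 16.2333 tcp in sel mm [-136.6   -0.4] z 0.298 F [ 0.1 -0.2 -0.2]
ball z 0.165 [-41.1 -36.4] [363.8, 83.6] 0.86
ball z 0.159 [-40.6 -37.2] [363.8, 83.6] 0.86
ball z 0.151 [-39.9 -38.3] [363.8, 83.6] 0.86
```

View pics/c8.png

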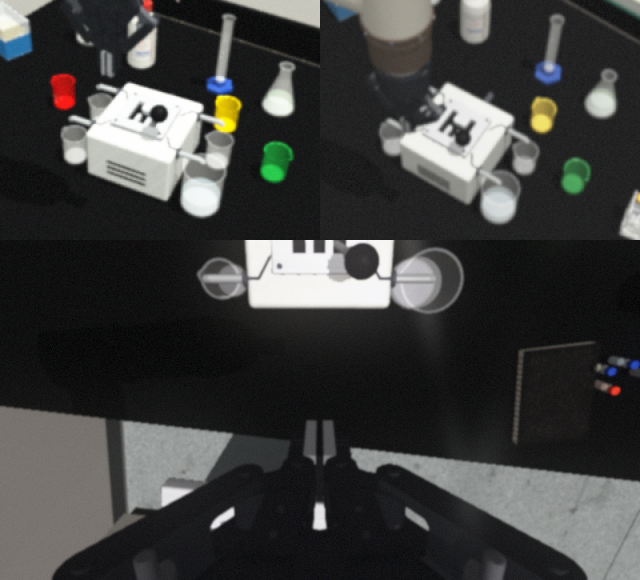

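The ball, at (362,261) in the composite, leans into the near-right slot at (-40,-38) mm from the gate centre, as expected for fully home. The beakers look undisturbed and the gripper is clear, so I'll hand in.

```bash
python3 -c "
from cell import workorder; print(workorder.finish_job())"
```

```text
the job is handed in; nothing more can be done
None
```

The lever is fully home in the near-right slot, whose spout stands over the large beaker, and the job is handed in at about 16 s of robot time. I pushed it with the closed fingertips out of the park slot, right along the cross passage to the side stop, then toward the near side. It entered no other corner slot and I never gripped it.

- **Lever position:** the last wrist view put the ball at about (-40, -38) mm from the gate centre; about 39 mm each way is expected when fully home.
- **Force:** the highest wrist force I read was about 9 N, in the last push onto the end stop, where the lever barely moved. I read it only at the end of each move.
- **Beakers and clearance:** in the last pictures the beakers still stood under their spouts. The gripper was raised clear with about 0 N on it.
- **Disagreement:** the first fit from the two fixed cameras put the selector's turn at 0.10 rad. The wrist view gave 0.13, and I used that.

No check failed.

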